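# Switch on and start the vacuum hold-down machine

### The job

Power up the vacuum hold-down machine on the bench: push down the raised end of the wide rocker switch until it snaps over and stays, then press the round button fully in until it clicks, and let it spring back out. Leave the narrow rocker and the square button alone.

Things in the scene. Friction and masses are not known exactly. Their poses are not given: they have to be found in the camera images.
- machine: Black-cased machine, 300 (x) x 340 mm; origin at the centre of its underside, x away from the robot, z up. Four controls stand in one row along y, 70 mm apart, on its white deck (75 mm above the table, centre line at x = -95 mm), their order changing; behind them an aluminium plate with a green circuit board and two side rails, up to 90 mm high. Yaw within 0.35 rad.
- wide_rocker_raised_end (a point): Press point of the wide rocker switch: black paddle 60 mm long (machine x), 34 mm wide, 8 mm thick, pivoted at mid-length. It starts off, its end away from the robot raised. The point is on the raised end's top face, on the centre line, 23 mm from the middle, about 96 mm above the table when off, 87 mm when on. It moves with the paddle; axes are the machine's when off.
- wide_rocker (a joint): Angle of the wide rocker, rad: 0 off (far end raised), 0.4 on (far end down). Over-centre spring: at the press point it resists with about 5 to 6 N at first, falling to nothing at 0.2 (press point about 5 mm lower), after which it snaps over to 0.4 by itself and stays.
- round_button_top (a point): Centre of the top face of the round black push button, 32 mm across, standing about 12 mm proud of the deck in a grey round bezel of 42 mm; top about 91 mm above the table. Moves with the cap. Axes: the machine's, z up.
- round_button (a joint): Travel of the snap dome under the round button's cap, m: 0 at rest, 0.004 fully in. The cap first gives 2 mm, its force rising to the peak of about 6 N; then the dome snaps through, the force falling to 3 N at 0.004 (about 5 mm of cap travel in all, 6 mm if pressed hard), where it meets a hard stop. It springs back when released. It counts as clicked beyond 0.003.
- narrow_rocker (a joint): Bystander: angle of the narrow rocker, same length and height as the wide one but only 16 mm wide. 0 off, 0.4 on. Must stay off.
- square_button (a joint): Bystander: dome travel of the square button (32 x 32 mm, same height as the round one), m. 0 at rest, 0.004 fully in. Must not be pressed.

How it is judged (in metres and radians):
On the way, in this order (a step that is already met when the one before it is completed fails the run):
1. the wide rocker has snapped over to on (value of joint wide_rocker above 0.3 rad), for 0.2 s.
2. with the power on, the round button is pressed in past its click (value of joint round_button above 0.003 m and value of joint wide_rocker above 0.3 rad), for 0.05 s.
At the end, for the whole second after the job is handed in: The wide rocker stays on (angle over 0.3), the round button has sprung back out (dome travel under 1 mm), the narrow rocker is still off (angle under 0.1) and the square button is out (under 1 mm) (value of joint wide_rocker above 0.3 rad and value of joint each of round_button, square_button below 0.001 m and value of joint narrow_rocker below 0.1 rad); the robot touches nothing.
It fails at once if the narrow rocker is pushed over (value of joint narrow_rocker above 0.2 rad).
It fails at once if the square button is clicked (value of joint square_button above 0.003 m).
It fails at once if the round button is clicked before the power is on (value of joint round_button above 0.003 m and value of joint wide_rocker below 0.2 rad).
It also fails if it takes over 40 s, if anything falls off the work surface, if the arm or the gripper's body presses on something with over 40 N, if the wrist force passes 120 N, or if a joint passes its speed limit or range.

### The arm

A 6-joint arm with a two-finger parallel gripper is mounted at the origin on the work surface. World frame = base frame: x ahead of the robot, y to its left, z up, the work surface at z = 0. Lengths are in m, angles in degrees, forces in N, time in s.
With the tool pointing down it reaches from about 0.35 to 0.875 m from the base axis. Payload 4.2 kg.
Tool frame: the origin (TCP) lies midway between the tips of the shut fingers; the grasp point (between the pads) lies 19 mm behind it; z points along the fingers, y is the direction in which the jaws open and shut (so a half turn about z gives the same grasp; the last joint's range is limited). The gripper opens to 87 mm and grips with 3 to 60 N. Pads are 19 mm wide; open, the fingers measure 117 mm over their backs; the gripper's body (75 mm by 190 mm) begins 51 mm behind the grasp point.
Start: joints at [-60.527, 22.042, 0.453, 0, -68.411, -14.817], TCP at [0.158, -0.605, 0.223] pointing down, gripper open.
Joint ranges: [-179.83, 179.83], [-69.29, 118.12], [-61.27, 80.66], [-181.25, 117.63], [-171.15, -9.14], [-177.46, 177.46]. Speed limits (degrees/s): [159.86, 159.86, 180, 180, 180, 180].

### API

Orientations are given as [roll, pitch, yaw] about the fixed x, y, z axes, in that order (R = Rz(yaw) Ry(pitch) Rx(roll)).
In Python, from rig import manip gives the robot as it stands. Calls block until the motion is done:
- manip.move_ptp(position, orientation): joint-space move of the TCP to a pose.
- manip.line_to(position, ori=None, speed=0.15): straight line of the TCP; ori=None keeps the orientation; speed is the mean speed in m/s.
- manip.move_joints(angles): joint-space move.
- manip.grip(opening, grasp_force=None): finger opening in m; grasp_force is the grip in N (None keeps the last); returns when the fingers have stopped.
- manip.sleep(seconds).
- manip.ik(position, orientation): joint angles nearest the present ones, or None.
- manip.state(): the state.
- manip.camera(name): name is "side" or "top"; returns a dict with "frame" (384x512x3 uint8, red, green, blue), "depth" (384x512 float32, m along the optical axis (not along the pixel's ray), 0 where there is no reading), "fov_y" (degrees; the focal length in pixels is half the picture's height over the tangent of half this angle, whatever the lens; pixels are square), "cx", "cy" (the principal point, pixels), "rvec" (rotation vector, rad) and "tvec" (3), from world to camera coordinates, as OpenCV has them. Camera axes: x right, y down, z forward; pixel columns grow to the right and rows downward; lengths in m; the calibration is good to about 2 mm. A picture is of the moment at which its call begins.
A pose or a line that the arm cannot do raises manip.IKError and nothing moves.
- manip.job_done(): hands the job in, once; it reports no verdict.
The state is a dict: "clock": time; "joint_pos": joint angles; "joint_velocities": joint speeds; "joint_efforts": joint torques, N m; "position": TCP position; "tool_rot": TCP orientation; "contact_force": force on the tool from outside, world axes, zero at the start; "moment": the same for the moment, N m; "finger_gap": finger opening in m.
Only numpy, scipy, OpenCV 4.12 (cv2) and the standard library are available. Lean on these libraries where they do the work, as an engineer would, in place of code of your own. Each camera call takes 0.05 s, during which the arm holds its last target.

## Working session

There is one attempt and no reset: what is moved stays moved. The work goes in short steps, each a Python script; the robot and the scene stay as the last script left them, time stands still between calls to the robot, and variables do not carry over. Pictures are saved under pics/ and viewed, and the job is handed in when it is done.

```bash
mkdir -p pics; ls
cat > h.py <<'E'
import numpy as np, cv2, pickle
from rig import manip
def shot(n):
    c=manip.camera(n); pickle.dump(c,open(f'{n}.pkl','wb')); return c
def K(c):
    h=c['frame'].shape[0]; f=h/2/np.tan(np.radians(c['fov_y'])/2); return f
def cloud(c):
    f=K(c); d=c['depth']; v,u=np.mgrid[:d.shape[0],:d.shape[1]]
    p=np.stack([(u-c['cx'])/f*d,(v-c['cy'])/f*d,d],-1)
    R=cv2.Rodrigues(np.array(c['rvec'],float))[0]
    return (p-np.array(c['tvec']).reshape(3))@R
E
python3 - <<'E'
from h import *
print(manip.state())
for n in('top','side'):
    c=shot(n); cv2.imwrite(f'pics/{n}0.png',c['frame'][:,:,::-1]); print({k:c[k] for k in('fov_y','cx','cy','rvec','tvec')})
    print((c['depth']>0).mean())
E
```

```text
pics
{'clock': 0.0, 'joint_pos': array([-6.05296777e+01,  2.20907309e+01,  3.79567151e-01, -2.74316457e-02,
       -6.84111896e+01, -1.48185444e+01]), 'joint_velocities': array([-0.01264883,  0.02051117,  0.00246222,  0.02204592,  0.11093213,
       -0.02075864]), 'joint_efforts': array([-3.53680489e-04, -3.90668321e+01,  1.87399685e+01,  4.21977997e+00,
        1.09637371e-02, -2.06574678e-04]), 'position': array([ 0.15796931, -0.60408499,  0.22146251]), 'tool_rot': array([ 1.79875196e+02, -6.65546717e-03, -1.65358335e+02]), 'contact_force': array([-0.4630075 ,  0.27283326,  0.98907442]), 'moment': array([0.0534209 , 0.01134011, 0.00530224]), 'finger_gap': 0.08684268825326283}
{'fov_y': 53.30993998804545, 'cx': 259.3816360358132, 'cy': 192.13468257739538, 'rvec': array([ 2.1383348 , -2.15435926,  0.18547003]), 'tvec': array([0.01475552, 0.59430715, 0.67058759])}
0.99609375
{'fov_y': 42.37177284314123, 'cx': 257.3118666939106, 'cy': 192.97113053362725, 'rvec': array([ 2.09505473, -0.89347661,  0.4644035 ]), 'tvec': array([-0.40835145,  0.36864991,  0.45086928])}
0.9959004720052084
```

View pics/top0.png

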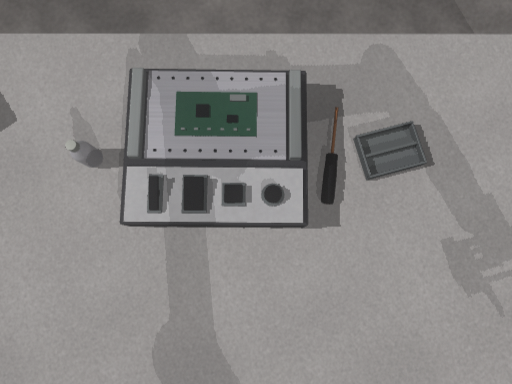

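View pics/side0.png

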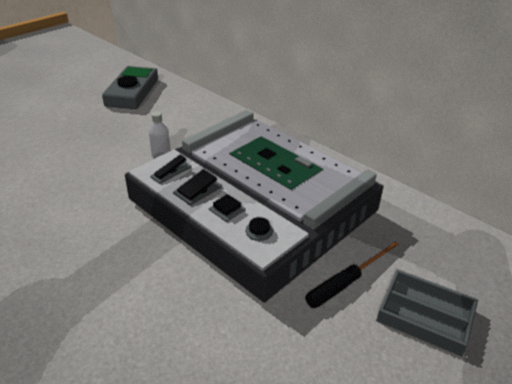

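The top view shows, from left to right: narrow rocker (154,193), wide rocker (195,193), square button (233,194) and round button (273,194). Next I'll enlarge that area and compute the points.

Run:
```python
from h import *
for n,(x0,y0,x1,y1),s in(('top',(115,150,315,235),4),('side',(130,140,290,250),5)):
    c=pickle.load(open(n+'.pkl','rb'))
    im=c['frame'][y0:y1,x0:x1,::-1]; cv2.imwrite(f'pics/{n}crop.png',cv2.resize(im,None,fx=s,fy=s,interpolation=cv2.INTER_CUBIC))
c=pickle.load(open('top.pkl','rb'));P=cloud(c)
for n,u,v in(('nar',154,193),('wide mid',195,193),('wide far',195,182),('wide near',195,205),('sq',233,194),('rnd',273,194),('deck',253,210),('table',300,300),('table',60,250)):
    print(n,P[v,u].round(4))
c=pickle.load(open('side.pkl','rb'));P=cloud(c)
for n,u,v in(('wide far',207,178),('rnd',260,225),('sq',227,204),('deck',240,240)):
    print('side',n,P[v,u].round(4))
```

```text
nar [0.5868 0.1952 0.0922]
wide mid [0.5867 0.124  0.0903]
wide far [0.6059 0.1241 0.0924]
wide near [0.566  0.1243 0.0862]
sq [0.5843 0.0573 0.0913]
rnd [ 0.5838 -0.0129  0.0917]
deck [0.5578 0.0224 0.0739]
table [ 0.3918 -0.0667 -0.0023]
table [ 0.4907  0.3974 -0.0009]
side wide far [0.604  0.1222 0.0959]
side rnd [ 0.5848 -0.014   0.091 ]
side sq [0.5847 0.0555 0.0908]
side deck [ 0.5521 -0.0051  0.077 ]
```

View pics/topcrop.png

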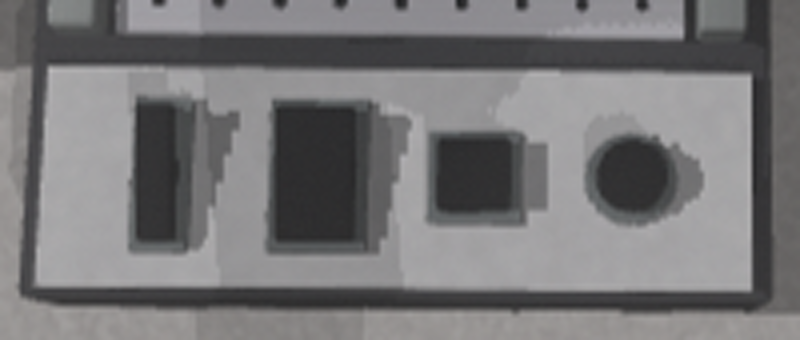

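View pics/sidecrop.png

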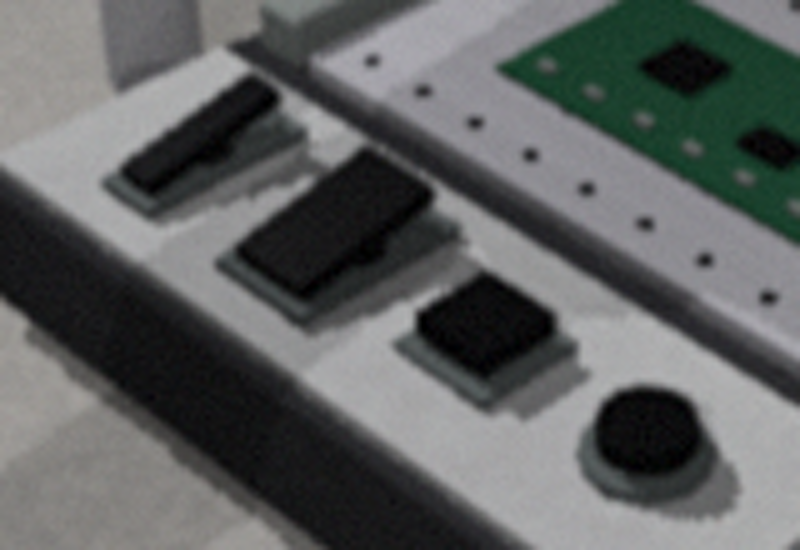

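```bash
cat >> h.py <<'E'
def press(x,y,z0,zend,ori,step=0.001):
    manip.line_to([x,y,z0],ori,speed=0.1); manip.sleep(0.2)
    b=manip.state()['contact_force'][2]; z=z0
    while z>zend:
        z-=step; manip.line_to([x,y,z],ori,speed=0.02); manip.sleep(0.03)
        s=manip.state(); F=s['contact_force'][2]-b
        print(round(z,4),s['position'].round(4),round(F,2),round(s['clock'],2))
        if abs(F)>20: print('stop');break
E
python3 - <<'E'
from h import *
O=[180,0,180]
manip.grip(0.0)
manip.move_ptp([0.607,0.126,0.2],O)
s=manip.state();print(s['position'],s['tool_rot'],s['finger_gap'],s['clock'])
manip.line_to([0.607,0.126,0.125],O,speed=0.1); manip.sleep(.2)
s=manip.state();print(s['position'],s['contact_force'],s['clock'])
for n in('top','side'):
    c=shot(n); cv2.imwrite(f'pics/{n}1.png',c['frame'][:,:,::-1])
E
```

```text
[0.60712545 0.12527559 0.20003295] [-1.79993618e+02 -5.98959741e-05  1.79942175e+02] 0.0004168617536752869 4.6333
[0.60739898 0.12618376 0.12581707] [-0.41434803  0.45907517  0.56726793] 5.7333
```

Run:
```python
import cv2
a=cv2.imread('pics/side1.png')[60:260,110:310]; cv2.imwrite('pics/side1c.png',cv2.resize(a,None,fx=3,fy=3,interpolation=2))
```

```text
(no output)
```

View pics/side1c.png

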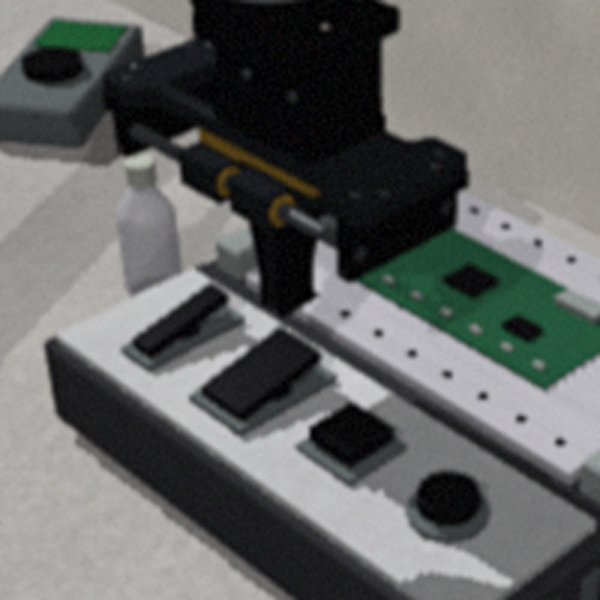

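The shut fingertips, at crop (285,305), sit above the wide paddle's far end at crop (290,340). The placement agrees with the measurement, so I'll press.

Run:
```python
from h import *
O=[180,0,180]
press(0.607,0.126,0.102,0.0865,O)
manip.line_to([0.607,0.126,0.14],O,speed=0.1)
manip.sleep(.1);print(manip.state()['clock'])
c=shot('side');a=c['frame'][120:260,110:310,::-1]; cv2.imwrite('pics/side2c.png',cv2.resize(a,None,fx=4,fy=4,interpolation=2))
P=cloud(c);
```

```text
0.101 [0.607  0.126  0.1011] -0.24 6.7
0.1 [0.607 0.126 0.1  ] -0.21 6.98
0.099 [0.607 0.126 0.099] -0.44 7.27
0.098 [0.6072 0.1261 0.0983] 1.38 7.55
0.097 [0.6074 0.1261 0.0977] 5.21 7.83
0.096 [0.6079 0.1261 0.0965] 3.77 8.12
0.095 [0.6071 0.1262 0.0948] 2.42 8.4
0.094 [0.6054 0.1257 0.0927] -0.37 8.68
0.093 [0.6064 0.1258 0.0925] -0.38 8.97
0.092 [0.6069 0.1259 0.0919] -0.07 9.25
0.091 [0.6071 0.126  0.0911] 1.14 9.53
0.09 [0.6072 0.126  0.0908] 4.91 9.82
0.089 [0.6072 0.1261 0.0906] 8.58 10.1
0.088 [0.6073 0.1261 0.0905] 12.57 10.38
0.087 [0.6073 0.1261 0.0904] 15.81 10.67
0.086 [0.6073 0.1261 0.0903] 20.08 10.95
stop
11.7417
```

View pics/side2c.png

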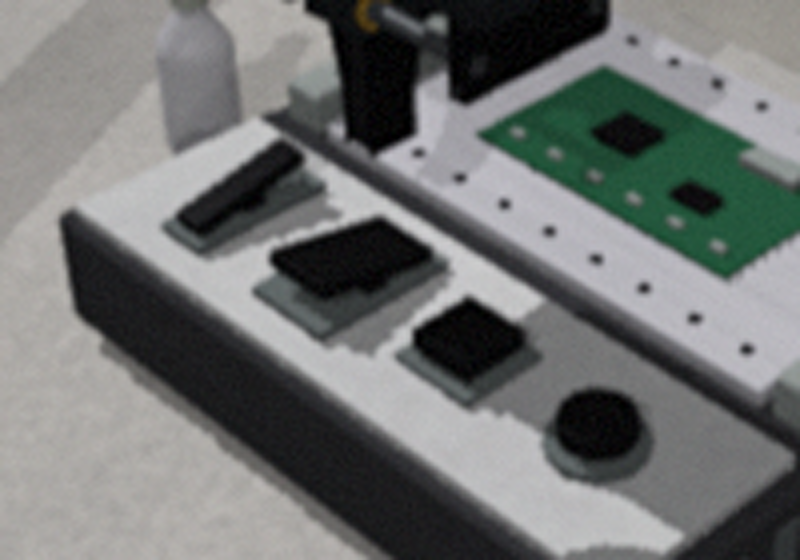

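The picture shows the wide rocker snapped over: its near end, at crop (280,260), is now raised. The narrow rocker, at crop (240,185), is still off. Next is the round button.

Run:
```python
from h import *
O=[180,0,180]
manip.line_to([0.607,0.126,0.15],O,speed=0.15)
manip.line_to([0.5845,-0.0135,0.15],O,speed=0.15)
press(0.5845,-0.0135,0.097,0.081,O)
manip.sleep(.15)
manip.line_to([0.5845,-0.0135,0.15],O,speed=0.1)
manip.line_to([0.56,-0.15,0.25],O,speed=0.2)
manip.sleep(.3);s=manip.state();print(s['clock'],s['contact_force'])
c=shot('side');a=c['frame'][120:260,110:310,::-1]; cv2.imwrite('pics/side3c.png',cv2.resize(a,None,fx=4,fy=4,interpolation=2))
c=shot('top');P=cloud(c);
for n,u,v in(('nar',154,193),('wide far',194,182),('wide near',194,203),('sq',233,194),('rnd',273,194)): print(n,P[v,u].round(4))
```

```text
0.096 [ 0.5845 -0.0135  0.0961] 0.46 14.3
0.095 [ 0.5845 -0.0135  0.0949] 0.38 14.58
0.094 [ 0.5845 -0.0135  0.0939] -0.39 14.87
0.093 [ 0.5845 -0.0135  0.0929] -0.54 15.15
0.092 [ 0.5844 -0.0135  0.0919] 0.28 15.43
0.091 [ 0.5847 -0.0135  0.0912] 1.25 15.72
0.09 [ 0.5847 -0.0135  0.0904] 3.36 16.0
0.089 [ 0.5847 -0.0135  0.0896] 5.71 16.28
0.088 [ 0.5847 -0.0135  0.0883] 5.05 16.57
0.087 [ 0.5847 -0.0135  0.087 ] 3.44 16.85
0.086 [ 0.5882 -0.0133  0.0884] 5.95 17.13
0.085 [ 0.5885 -0.0132  0.0881] 4.44 17.42
0.084 [ 0.5878 -0.0131  0.0869] 3.35 17.7
0.083 [ 0.5875 -0.0132  0.0855] 63.04 17.98
stop
20.2583 [-0.36348935 -0.32701906 -0.64873989]
nar [0.5869 0.1954 0.0915]
wide far [0.5164 0.0504 0.5715]
wide near [0.5685 0.1248 0.0944]
sq [0.5046 0.0294 0.6084]
rnd [0.5034 0.0143 0.6161]
```

View pics/side3c.png

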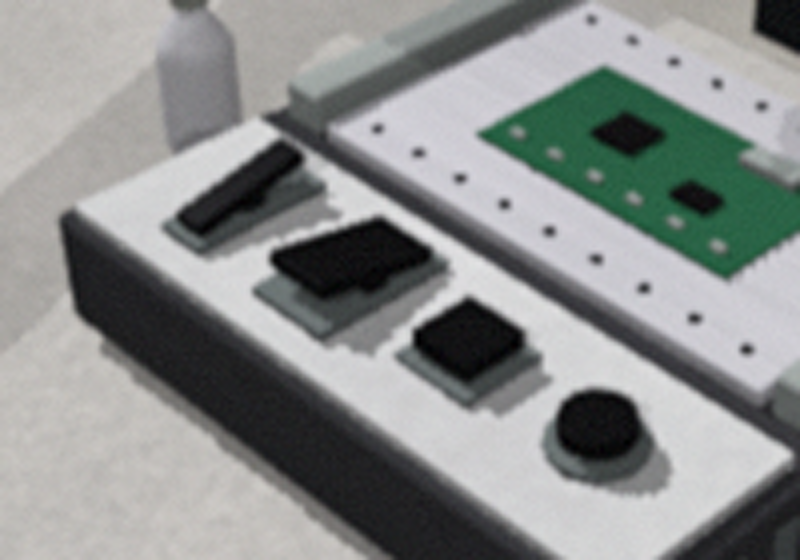

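The rocker is on, and the round cap is out again at crop (600,425). Two readings during the press don't fit, though: a 3.5 mm jump in x at 17.1 s and a 63 N spike at the end. I'll check the arm and the button before deciding whether to press again.

Run:
```python
from h import *
s=manip.state()
for k in s: print(k,np.round(s[k],3))
print('ik of cmd',np.round(manip.ik([0.56,-0.15,0.25],[180,0,180]),3))
c=pickle.load(open('side.pkl','rb'));P=cloud(c)
for n,u,v in(('rnd',260,225),('sq',227,204),('deck',240,240)): print(n,P[v,u].round(4))
c=shot('side');cv2.imwrite('pics/side4.png',c['frame'][:,:,::-1])
```

```text
clock 20.358
joint_pos [ 1.0460e+00  1.6618e+01 -3.5890e+00 -1.0000e-03 -6.9819e+01 -9.1005e+01]
joint_velocities [-0.202 -0.149  0.048 -0.024  0.047  0.033]
joint_efforts [ 3.3000e-02 -3.4243e+01  1.8815e+01  4.2130e+00 -7.9000e-02 -0.0000e+00]
position [ 0.56 -0.15  0.25]
tool_rot [ 1.80000e+02 -2.70000e-02 -1.79959e+02]
contact_force [ 0.479 -0.979  0.45 ]
moment [-0.007 -0.018  0.032]
finger_gap 0.0
ik of cmd [  1.005  16.599  -3.58   -0.    -69.821 -91.005]
rnd [ 0.5846 -0.0143  0.0913]
sq [0.5827 0.0534 0.0932]
deck [ 0.5527 -0.0046  0.0762]
```

View pics/side4.png

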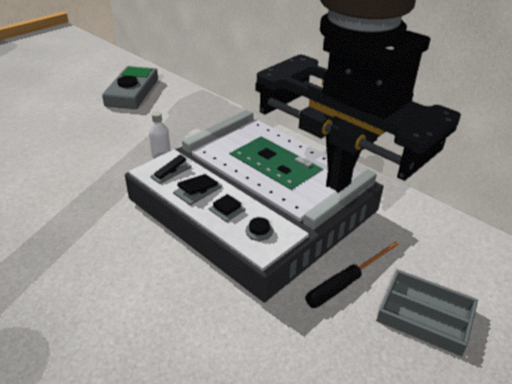

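The arm's pose matches the command, the controls look intact, and the cap top is at 91 mm. The first press reached about 6 mm of cap travel, but its readings were irregular. There's time for a second press, which does no harm, so I'll do one with closer logging.

Run:
```python
from h import *
O=[180,0,180]
x,y=0.5845,-0.0135
manip.line_to([x,y,0.14],O,speed=0.2)
manip.line_to([x,y,0.094],O,speed=0.08)
manip.sleep(.2);b=manip.state()['contact_force'][2]
def log():
    s=manip.state();print(s['position'].round(4),round(s['contact_force'][2]-b,2),round(s['clock'],2));return s['contact_force'][2]-b
for z in (.0915,.0895,.088,.0865,.0855,.0845,.0835,.0825):
    manip.line_to([x,y,z],O,speed=0.03)
    F=0
    for i in range(3): manip.sleep(.04); F=log()
    if F>9: break
manip.line_to([x,y,0.15],O,speed=0.12)
manip.line_to([0.56,-0.15,0.25],O,speed=0.25)
manip.sleep(.3);log()
c=shot('side');P=cloud(c)
for n,u,v in(('rnd',260,225),('sq',227,204)): print(n,P[v,u].round(4))
a=c['frame'][120:260,110:310,::-1]; cv2.imwrite('pics/side5c.png',cv2.resize(a,None,fx=4,fy=4,interpolation=2))
```

```text
[ 0.5845 -0.0134  0.0915] -0.14 22.66
[ 0.5845 -0.0135  0.0915] -0.59 22.7
[ 0.5845 -0.0135  0.0915] 0.23 22.74
[ 0.5847 -0.0135  0.09  ] 3.62 23.03
[ 0.5847 -0.0135  0.09  ] 3.77 23.07
[ 0.5847 -0.0135  0.09  ] 3.7 23.12
[ 0.5847 -0.0135  0.0883] 4.73 23.41
[ 0.5847 -0.0135  0.0883] 4.38 23.45
[ 0.5847 -0.0135  0.0882] 3.71 23.49
[ 0.587  -0.0136  0.0892] 10.78 23.78
[ 0.5863 -0.0137  0.089 ] 12.0 23.82
[ 0.5868 -0.0137  0.0893] 12.16 23.87
[ 0.56   -0.1492  0.2493] -0.44 25.68
rnd [ 0.5836 -0.0151  0.0924]
sq [0.5829 0.0536 0.093 ]
```

View pics/side5c.png

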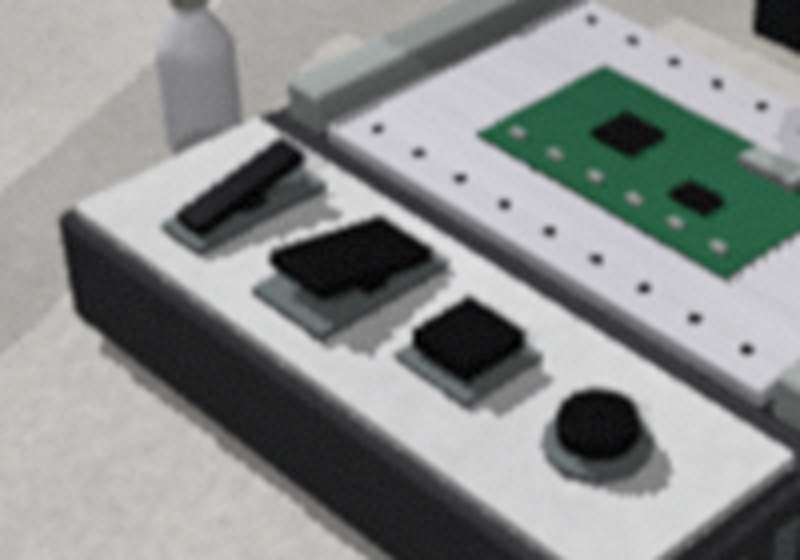

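The controls still look right, but the second press was also irregular near the stop: 12 N with the TCP back up at 89 mm, which looks like chatter on the hard stop. I'll press a third time in small steps, hold just short of the stop, and log everything.

Run:
```python
from h import *
O=[180,0,180]
x,y=0.5845,-0.0135
manip.line_to([x,y,0.13],O,speed=0.25)
manip.line_to([x,y,0.094],O,speed=0.1)
manip.sleep(.1);b=manip.state()['contact_force']
def log(t=''):
    s=manip.state();print(t,(s['position']*1e3).round(1),(s['contact_force']-b).round(1),s['moment'].round(2),s['tool_rot'].round(1)[:2],round(s['clock'],2));return s
manip.line_to([x,y,.0885],O,speed=0.03);log()
for z in (.0878,.0873,.0870,.0868,.0866):
    manip.line_to([x,y,z],O,speed=0.02)
    bad=False
    for i in range(4):
        manip.sleep(.03); s=log(z)
        if s['position'][0]>.586: bad=True
    if bad:
        c=shot('side');cv2.imwrite('pics/side6.png',c['frame'][:,:,::-1]);log('pic');break
else:
    c=shot('side');cv2.imwrite('pics/side6.png',c['frame'][:,:,::-1]);log('pic')
manip.line_to([x,y,0.13],O,speed=0.12)
manip.sleep(.1);log()
```

```text
[585.7 -13.4  89.8] [ 1.2 -0.1  3.5] [-0.09 -0.08  0.01] [-180.     0.2] 27.56
0.0878 [585.7 -13.4  89.2] [ 1.3 -1.   4.9] [-0.03 -0.04 -0.03] [-180.     0.2] 27.84
0.0878 [585.7 -13.4  89.3] [ 0.7 -1.   4.5] [-0.08 -0.06 -0.03] [-180.     0.2] 27.88
0.0878 [585.7 -13.4  89.3] [ 0.5 -1.   5.6] [-0.07 -0.09 -0.03] [-180.     0.2] 27.91
0.0878 [585.7 -13.4  89.3] [ 0.2 -0.2  4.9] [-0.07 -0.08 -0.04] [-180.     0.2] 27.94
0.0873 [585.7 -13.4  88.7] [ 0.4 -0.3  5. ] [-0.11 -0.15 -0.06] [-180.     0.2] 28.23
0.0873 [585.7 -13.4  88.7] [ 0.7 -0.6  4.2] [-0.08 -0.09  0.02] [-180.     0.2] 28.26
0.0873 [585.7 -13.4  88.7] [ 1.  -0.3  4.4] [-0.06 -0.08 -0.04] [-180.     0.2] 28.29
0.0873 [585.7 -13.4  88.7] [-0.2 -1.   4.5] [-0.09 -0.09 -0.04] [-180.     0.2] 28.32
0.087 [585.7 -13.4  88. ] [ 2.7 -1.1  3.6] [-0.2  -0.47  0.04] [180.    0.2] 28.61
0.087 [585.7 -13.4  87.9] [ 2.3 -0.3  4. ] [-0.19 -0.55  0.02] [180.    0.2] 28.64
0.087 [585.7 -13.4  87.8] [ 2.5 -1.   4.1] [-0.18 -0.67  0.01] [180.    0.2] 28.68
0.087 [585.7 -13.4  87.7] [ 1.9 -0.4  3.5] [-0.19 -0.7   0.  ] [180.    0.2] 28.71
0.0868 [584.8 -13.4  86.8] [ 3.5 -1.   2.4] [ 0.   -0.76 -0.01] [180.   0.] 28.99
0.0868 [584.7 -13.4  86.7] [ 3.2 -1.4  2.8] [ 0.02 -0.76 -0.  ] [180.   0.] 29.02
0.0868 [584.6 -13.4  86.7] [ 3.  -0.6  2.5] [-0.   -0.78 -0.03] [180.   0.] 29.06
0.0868 [584.5 -13.3  86.6] [ 3.2 -0.9  3. ] [ 0.03 -0.75  0.01] [180.  -0.] 29.09
0.0866 [585.7 -13.5  87.7] [ 4.  -0.7  3.8] [-0.14 -0.96  0.02] [-180.     0.2] 29.38
0.0866 [585.6 -13.5  87.5] [ 3.5 -0.1  3.2] [-0.05 -0.93 -0.  ] [180.    0.2] 29.41
0.0866 [585.3 -13.5  87.3] [3.8 0.7 3.3] [-0.07 -0.9   0.04] [1.8e+02 1.0e-01] 29.44
0.0866 [585.1 -13.5  87.1] [ 2.8 -0.4  2.5] [-0.03 -0.91  0.  ] [1.8e+02 1.0e-01] 29.48
pic [584.7 -13.5  86.8] [ 2.  -0.7  3.4] [ 0.   -0.84 -0.03] [180.   0.] 29.52
 [582.9 -13.7 128.3] [ 0.4 -0.8 -0.4] [ 0.04 -0.06 -0.02] [-180.    -0.2] 30.13
```

Run:
```python
import cv2
a=cv2.imread('pics/side6.png')[150:260,200:320]; cv2.imwrite('pics/side6c.png',cv2.resize(a,None,fx=5,fy=5,interpolation=2))
```

```text
(no output)
```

View pics/side6c.png

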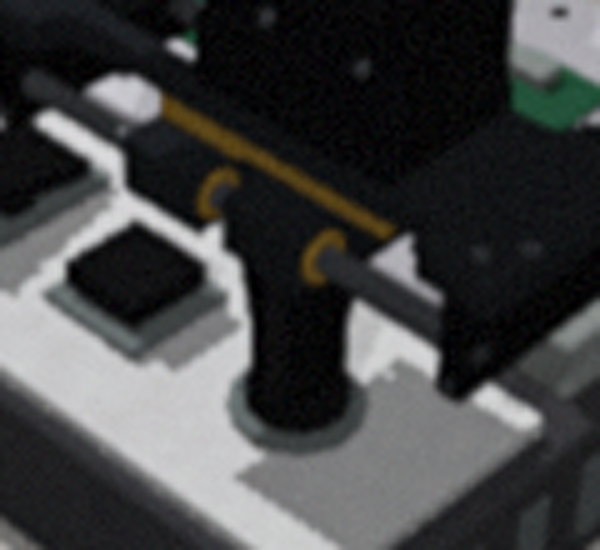

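The third press shows the full click. The force peaked at about 5.6 N and fell to about 2.7 N at 4.8 mm of cap travel, steady from 28.99 to 29.09 s. In the picture the cap is in, with the tip on the bezel centre at crop (300,410). Now I'll retreat, check and hand in.

Run:
```python
from h import *
O=[180,0,180]
manip.line_to([0.56,-0.15,0.25],O,speed=0.25)
manip.sleep(.2)
c=shot('side');P=cloud(c)
for n,u,v in(('rnd',260,225),('sq',227,204),('wide far',207,183)): print(n,np.median(P[v-1:v+2,u-1:u+2].reshape(-1,3),0).round(4))
s=manip.state();print(s['clock'],s['contact_force'].round(2))
cv2.imwrite('pics/side7.png',cv2.resize(c['frame'][120:260,110:310,::-1],None,fx=4,fy=4))
manip.job_done()
```

```text
rnd [ 0.5834 -0.0152  0.0924]
sq [0.5836 0.0548 0.0919]
wide far [0.5988 0.1174 0.0918]
31.2667 [ 0.3   0.51 -0.46]
the job is handed in; nothing more can be done
```

View pics/side7.png

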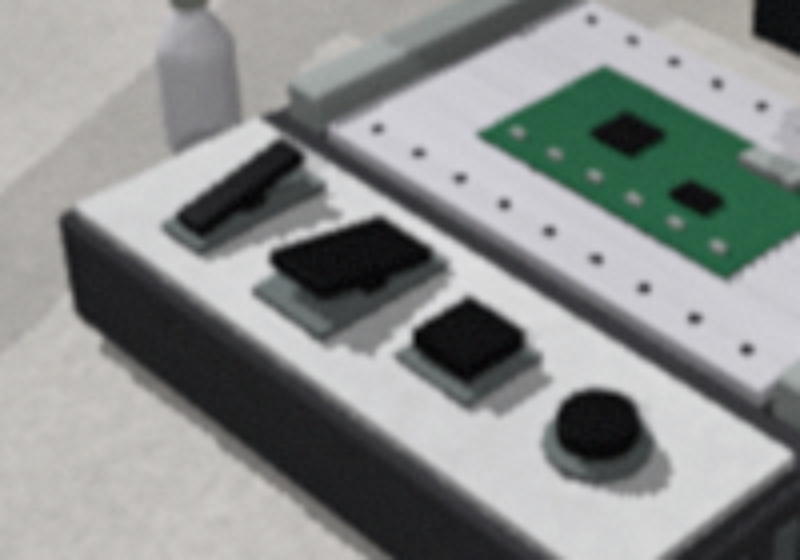

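I snapped the wide rocker over to on, then pressed the round button past its click and let it spring back. The job went in at about 31.3 s; it reports no verdict.

**Last checks:**
- **Wide rocker:** the pictures show it on, with its near end raised.
- **Round button:** the cap is back at about 92 mm, its rest height within camera accuracy.
- **Narrow rocker and square button:** they look unchanged.
- **Contact:** the arm is clear of the machine, with wrist force about zero.

**What disagreed:**
- **First two presses of the round button:** the readings were irregular, with the tool shifting 2–4 mm and one 63 N wrist reading, below the 120 N limit. I think this was chatter on the hard stop or joint stick-slip, but I did not confirm it.
- **Third press:** because of that I pressed again more slowly. The force peaked at about 5.6 N and fell to about 2.7 N at 4.8 mm of cap travel, which matches the click described.

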